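Sweep the offcuts into the scrap box

TASK

Clear the carving bench: with your fingertips, sweep the four small wood offcuts across the bench top and over its far edge, so that all four drop into the scrap box hung below that edge. Push them along the bench only, never pick one up, and let none fall on the floor. Leave the tape roll, the gouge, the glue bottle and the log where they are.

Things in the scene. Friction and masses are not known exactly. Their poses are not given: they have to be found in the camera images.
- scrap_box: Empty open-topped grey-painted box fixed outside the bench's far edge, 150 mm in x by 360 mm in y (along the edge), 130 mm high, walls 6 mm. Origin: centre of its underside; x points away from the robot, z up. Its near wall touches the bench's edge face; its rim is 8 mm below the bench top. It hangs at a different place along the edge each time.
- bench_edge (a point): Point on the top of the bench's far edge, midway along the box (75 mm on the robot's side of the box's origin in x, same y). The edge is straight, parallel to world y and has no lip; the bench top is at world z = 0. Left and right of the box there is only the floor below, 0.75 m down.
- offcut_block: Loose pale wood offcut, a plain rectangular block 42 x 32 mm, 20 mm high, about 18 g, free to slide on the bench. Origin: centre of its underside; x along the 42 mm.
- offcut_mitre: Loose pale wood offcut with one end sawn slanting: in plan a trapezium, 32 mm wide, long side 50 mm, short side 22 mm, 20 mm high, about 18 g. Origin: on the underside near its middle (all within 31 mm of it); x along the 50 mm side.
- offcut_disc: Loose pale wood offcut, a slice of round bar lying flat: 40 mm across, 18 mm high, about 16 g. Origin: centre of its underside.
- offcut_ell: Loose pale wood offcut, L-shaped in plan, 42 x 40 mm overall, both limbs 18 mm wide, 18 mm high, about 16 g. Origin: on the underside at the middle of the 42 x 40 outline; x along the 42 mm limb.
- tape_roll: Roll of black tape lying flat and loose on the bench amid the offcuts, 66 mm across, 38 mm hole, 19 mm high, 60 g: stays where it is. Origin: centre of its underside.
- gouge: Wood-carving gouge lying on the bench, beside the work: eight-sided wooden handle 120 mm long and 26 mm thick, brass ferrule, steel blade; 225 mm long in all. Stays where it is. Origin: on the bench below the axis, 110 mm from the handle's butt and 115 mm from the blade's tip; x towards the tip.
- glue_bottle: White glue bottle with an orange nozzle standing upright beside the work, 54 mm across, 158 mm tall, 160 g. Stays where it is. Origin: centre of its underside.
- log: Half-round log with dark bark, a carving in progress, lying flat side down beside the work: 300 mm long, 110 mm wide, 55 mm high, 1.4 kg. Stays where it is. Origin: centre of its underside; x along its length.

How it is judged:
By the outcome, as a careful person would: the job done as asked, in the order asked, and still so for the second after the job is handed in, with the robot touching nothing.
It also fails if it takes over 72 s, if anything falls off the work surface, if the arm or the gripper's body presses on something with over 40 N, if the wrist force passes 120 N, or if a joint passes its speed limit or range.

ROBOT

A 7-joint arm with a two-finger parallel gripper is mounted at the origin on the work surface. World frame = base frame: x ahead of the robot, y to its left, z up, the work surface at z = 0. Lengths are in m, angles in rad, forces in N, time in s.
With the tool pointing down it reaches from about 0.425 to 0.875 m from the base axis. Payload 4.7 kg.
Tool frame: the origin (TCP) lies midway between the tips of the shut fingers; the grasp point (between the pads) lies 19 mm behind it; z points along the fingers, y is the line along which they close (so a half turn about z gives the same grasp; the last joint's range is limited). The gripper opens to 87 mm and grips with 3 to 60 N. Pads are 19 mm wide; open, the fingers measure 117 mm over their backs; the gripper's body (75 mm by 190 mm) begins 51 mm behind the grasp point.
Start: joints at [-1.19, 0.321, -0.07, 1.45, 0.023, 1.371, -0.057], TCP at [0.233, 0.607, 0.223] pointing down, gripper open.
Joint ranges: [-2.86, 2.86], [-0.3, 2.09], [-1.38, 1.24], [0.06, 2.45], [-1.56, 4.7], [0.09, 2.05], [-2.69, 2.69]. Speed limits (rad/s): [2.57, 2.57, 3.14, 3.14, 3.14, 3.14, 3.14].

INTERFACE

Orientations are given as a rotation vector (axis times angle).
In Python, from bench import ctrl gives the robot as it stands. The module is installed in compiled form; this text tells all that it offers.
- The arm moves only by the tool carry_out, never from a script. Its argument "steps" is a list of rows, each a list of 7 numbers: the turn, a rotation vector about the world's x, y, z in degrees, then the shift along the world's x, y, z in cm, then the opening, from 0 (shut) to 1 (fully open). A call has 1 to 12 rows; each row is the pose to reach, as a shift and turn from the pose commanded when the call began; what a row does not reach only later rows make up. A row lasts 1/10 s, in which the tool goes at most 50 mm and 8.59 degrees, less where a joint would pass 70% of its speed; a pose out of reach is approached as far as the arm can. A call with a gripper value outside its range is refused whole. The fingers move at their own pace and stop on an object; "squeeze" is the grip in N (left out, the last holds). Time passes only in rows, so rows that repeat a pose let the fingers close. It gives the time, the measured TCP pose, the force, the opening and the grip force at its end, in the units of the state.
- ctrl.get_state(): the state, without advancing time (a new reading comes with each control period).
- ctrl.get_image(name): name is "scene" or "top" or "wrist"; returns a dict with "pixels" (480x640x3 uint8, red, green, blue), "camera_matrix" (3x3 intrinsics, pixels), "k1" (the pictures are not rectified: a ray, as slopes to the right and down, at radius r is drawn at 1 + k1 r^2 times it, then the intrinsics apply), "cam_to_world" (4x4, takes a point from camera to world coordinates); the wrist camera has in their place "T_tool_cam" (4x4, takes a point from camera to tool coordinates, whose origin is the TCP and whose axes are the flange's). Camera axes: x right, y down, z forward; pixel columns grow to the right and rows downward; lengths in m; the calibration is good to about 2 mm. A picture is of the moment at which its call begins: read the wrist's pose just before it. There is no depth.
- ctrl.close_job(): hands the job in; it is judged then, once.
The state is a dict: "time": time; "joint_positions": joint angles; "qd": joint speeds; "joint_torque": joint torques, N m; "position": TCP position; "tool_rot": TCP orientation; "ft_force": force on the tool from outside, world axes, zero at the start; "torque": the same for the moment, N m; "grip_width": opening from 0.0 (shut) to 1.0 (fully open); "grip_force": force on a finger pad.
Only numpy, scipy, OpenCV 4.12 (cv2) and the standard library are available. Lean on these libraries where they do the work, as an engineer would, in place of code of your own. Each camera call takes 0.05 s, during which the arm holds its last target. There are 200 camera calls.

## Working session

There is one attempt and no reset: what is moved stays moved. The work goes in short steps, Python scripts to look and compute and a tool call to move; the robot and the scene stay as the last step left them, time stands still between calls to the robot, and variables do not carry over. Pictures are saved under pics/ and viewed, at most 10 in all, crops included, and the job is handed in when it is done.

Besides the shell and the picture viewer there is one more tool, called after "Request:" by a JSON object that holds its "fn" and its "kwargs", one argument or row to a line. carry_out: Moves the arm, as the interface text tells. Its arguments: {"type":"object","properties":{"steps":{"type":"array","items":{"type":"array","items":{"type":"number"}}},"squeeze":{"type":"number"}},"required":["steps"]}

```bash
mkdir -p pics; cat > h.py <<'E'
import numpy as np, cv2
from bench import ctrl
def snap(n,f):
    d=ctrl.get_image(n); cv2.imwrite(f'pics/{f}.png',d['pixels'][:,:,::-1])
    np.savez(f'pics/{f}.npz',K=d['camera_matrix'],k1=d['k1'],T=d.get('cam_to_world',np.eye(4))); return d
def load(f): return np.load(f'pics/{f}.npz')
def p2w(f,uv,z=0):
    d=load(f);K,T=d['K'],d['T']
    dc=np.array([float(d['k1']),0,0,0,0])
    s=cv2.undistortPoints(np.array(uv,float).reshape(-1,1,2),K,dc)[:,0]
    r=np.c_[s,np.ones(len(s))]@T[:3,:3].T
    o=T[:3,3]; return (o+r*((z-o[2])/r[:,2])[:,None])[:,:2]
E
python3 - <<'E'
from h import *
for n in('top','scene'): d=snap(n,n+'0'); print(d['cam_to_world'].round(3),d['k1'])
s=ctrl.get_state();print(s['time'],s['position'],s['tool_rot'],s['grip_width'])
E
```

```text
[[-1.000e-03 -9.930e-01  1.150e-01  4.270e-01]
 [-1.000e+00  1.000e-03  3.000e-03  4.000e-03]
 [-4.000e-03 -1.150e-01 -9.930e-01  1.025e+00]
 [ 0.000e+00  0.000e+00  0.000e+00  1.000e+00]] -0.05466457921054832
[[-0.754  0.565 -0.334  0.999]
 [ 0.656  0.647 -0.388  0.502]
 [-0.003 -0.512 -0.859  1.064]
 [ 0.     0.     0.     1.   ]] 0.014285763626800275
0.1 [0.23297829 0.60627347 0.22157434] [-5.72899235e-01 -3.08868716e+00  2.69626684e-03] 1.0019696555260136
```

View pics/top0.png

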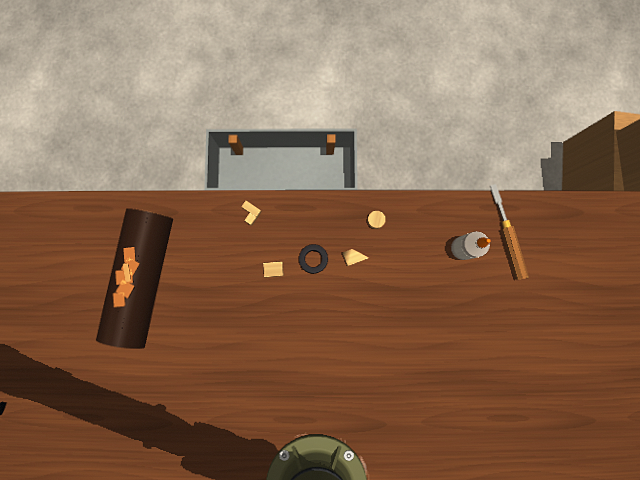

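View pics/scene0.png

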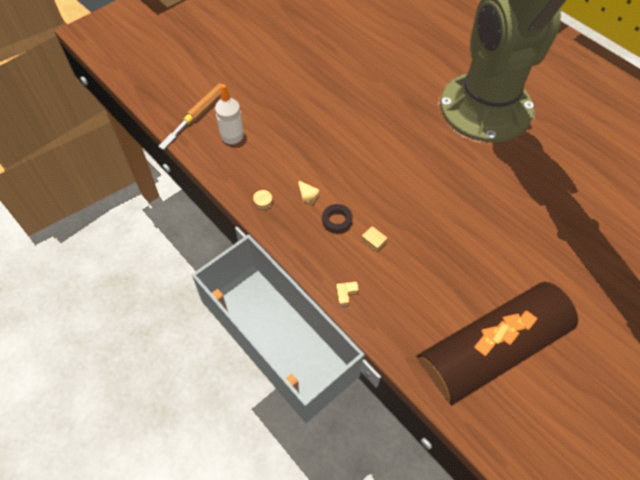

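The top view shows the ell at (250,212), block (273,269), tape (313,259), mitre (355,257) and disc (376,219). The box spans columns 207–354 and the bench edge is at row 190. The disc is beyond the right end of the box, so it needs a sideways push. The scene view shows the same layout.

```bash
python3 - <<'E'
from h import *
im=cv2.imread('pics/top0.png');hsv=cv2.cvtColor(im,cv2.COLOR_BGR2HSV)
m=((hsv[...,2]>165)&(hsv[...,1]>60)&(hsv[...,0]<35)).astype(np.uint8);m[:,:220]=0;m[:195]=0;m[290:]=0;m[:,400:]=0
cs,_=cv2.findContours(m,cv2.RETR_EXTERNAL,cv2.CHAIN_APPROX_NONE)
for c in cs:
    if cv2.contourArea(c)<30: continue
    w=p2w('top0',c[:,0],.019)*1000
    r=cv2.minAreaRect(w.astype(np.float32)); 
    print('c',np.round(r[0]),'size',np.round(r[1]),'ang',round(r[2]),'min',w.min(0).round(),'max',w.max(0).round(), cv2.approxPolyDP(w.astype(np.float32),6,True)[:,0].round().tolist())
print('tape',p2w('top0',[[313,259],[298,259],[328,259],[313,244],[313,274]],.019).round(3).tolist())
print('edge',p2w('top0',[[100,191],[280,190.5],[450,190.5]],0).round(3).tolist())
print('box rim outer far L,R; near L,R',p2w('top0',[[207,130],[354,130],[207,188],[356,188]],-.008).round(3).tolist())
print('box2 scene rim',p2w('scene0',[[248,238],[195,277],[362,355],[307,409]],-.008).round(3).tolist())
print('edge scene',p2w('scene0',[[235,225],[375,370]],0).round(3).tolist())
print('scene disc,mitre,block,ell,tape',p2w('scene0',[[263,198],[308,190],[375,237],[346,292],[337,217]],.018).round(3).tolist())
print('bottle base',p2w('top0',[[458,247],[447,247]],0).round(3).tolist(),'log',p2w('top0',[[172,217],[145,347],[126,208]],0).round(3).tolist())
E
```

```text
c [475.  97.] size [31. 43.] ang 0 min [459.  76.] max [490. 119.] [[488.0, 119.0], [459.0, 116.0], [461.0, 76.0], [490.0, 76.0]]
c [506. -88.] size [32. 50.] ang 20 min [ 483. -117.] max [519. -65.] [[499.0, -65.0], [483.0, -72.0], [501.0, -117.0], [519.0, -79.0]]
c [ 588. -137.] size [39. 37.] ang 90 min [ 569. -156.] max [ 606. -118.] [[606.0, -130.0], [583.0, -118.0], [569.0, -142.0], [583.0, -156.0], [597.0, -154.0]]
c [604. 155.] size [42. 40.] ang 56 min [576. 127.] max [629. 170.] [[629.0, 162.0], [618.0, 170.0], [604.0, 150.0], [586.0, 163.0], [576.0, 149.0], [608.0, 127.0]]
tape [[0.497, 0.007], [0.497, 0.04], [0.497, -0.027], [0.531, 0.007], [0.463, 0.007]]
edge [[0.659, 0.509], [0.658, 0.083], [0.658, -0.313]]
box rim outer far L,R; near L,R [[0.808, 0.261], [0.807, -0.091], [0.666, 0.256], [0.665, -0.094]]
box2 scene rim [[0.667, -0.088], [0.807, -0.085], [0.665, 0.263], [0.811, 0.272]]
edge scene [[0.67, -0.128], [0.669, 0.302]]
scene disc,mitre,block,ell,tape [[0.588, -0.133], [0.5, -0.085], [0.474, 0.099], [0.606, 0.153], [0.5, 0.009]]
bottle base [[0.525, -0.327], [0.525, -0.301]] log [[0.596, 0.334], [0.299, 0.386], [0.618, 0.444]]
```

Request:
{"fn": "carry_out", "kwargs": {
  "steps": [
    [0,0,-69,35.5,-79,-7,0.23],
    [0,0,-69,35.5,-79,-7,0.23],
    [0,0,-69,35.5,-79,-7,0.23],
    [0,0,-69,35.5,-79,-7,0.23],
    [0,0,-69,35.5,-79,-7,0.23],
    [0,0,-69,35.5,-79,-7,0.23],
    [0,0,-69,35.5,-79,-7,0.23],
    [0,0,-69,35.5,-79,-7,0.23],
    [0,0,-69,35.5,-79,-7,0.23],
    [0,0,-69,35.5,-79,-7,0.23],
    [0,0,-69,35.5,-79,-7,0.23],
    [0,0,-69,35.5,-79,-7,0.23]
  ]
}}

```text
time: 1.3
position: [0.4785, 0.0593, 0.1741]
tool_rot: [-2.221, -2.221, -0.001]
ft_force: [2.1, 0.6, -0.3]
grip_width: 0.232
grip_force: 0.0
```

Request:
{"fn": "carry_out", "kwargs": {
  "steps": [
    [0,0,0,11,-24.2,-8,0.23],
    [0,0,0,11,-24.2,-8,0.23],
    [0,0,0,11,-24.2,-8,0.23],
    [0,0,0,11,-24.2,-8,0.23],
    [0,0,0,11,-24.2,-8,0.23],
    [0,0,0,11,-24.2,-8,0.23],
    [0,0,0,11,-24.2,-8,0.23],
    [0,0,0,11,-24.2,-8,0.23],
    [0,0,0,11,-24.2,-8,0.23]
  ]
}}

```text
time: 2.2
position: [0.5883, -0.1789, 0.0942]
tool_rot: [-2.219, -2.222, -0.001]
ft_force: [-0.4, 0.3, 0.4]
grip_width: 0.227
grip_force: 0.0
```

Request:
{"fn": "carry_out", "kwargs": {
  "steps": [
    [0,0,0,0,-0.5,-4,0.23],
    [0,0,0,0,-0.5,-6.5,0.23],
    [0,0,0,0,-0.5,-8,0.23],
    [0,0,0,0,-0.5,-8.6,0.23],
    [0,0,0,0,-0.5,-8.6,0.23],
    [0,0,0,0,-0.5,-8.6,0.23]
  ]
}}

```text
time: 2.8
position: [0.5893, -0.1857, 0.0096]
tool_rot: [2.22, 2.221, 0.002]
ft_force: [-0.4, 0.5, 0.4]
grip_width: 0.228
grip_force: 0.0
```

```bash
python3 - <<'E'
from h import *
d=snap('top','top1'); cv2.imwrite('pics/t1c.png',cv2.resize(d['pixels'][170:300,220:420,::-1],None,fx=4,fy=4))
E
```

```text
(no output)
```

View pics/t1c.png

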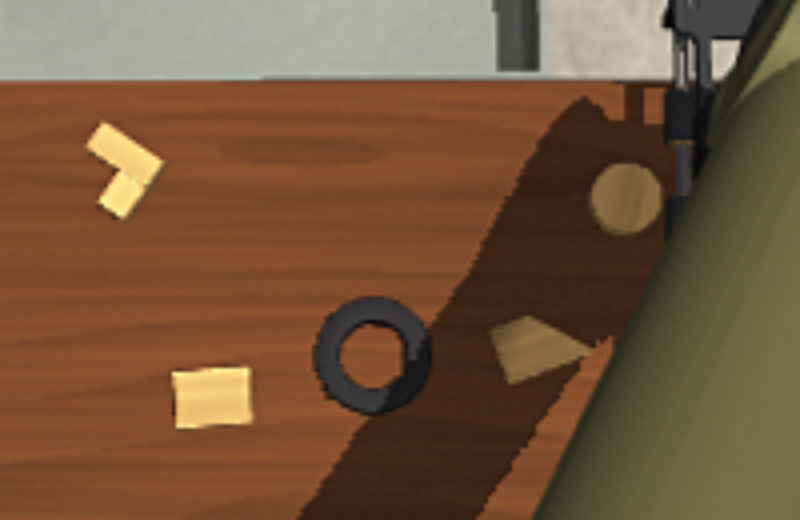

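The disc at crop (625,198) has the fingers just to its right, and the mitre's long side faces the robot. The disc now goes left in +y.

Request:
{"fn": "carry_out", "kwargs": {
  "steps": [
    [0,0,0,0,1,-0.2,0.23],
    [0,0,0,0,2,-0.2,0.23],
    [0,0,0,0,3.3,-0.2,0.23],
    [0,0,0,0,4.8,-0.2,0.23],
    [0,0,0,0,6.3,-0.2,0.23],
    [0,0,0,0,7.8,-0.2,0.23],
    [0,0,0,0,9.3,-0.2,0.23],
    [0,0,0,0,10.8,-0.2,0.23],
    [0,0,0,0,12,-0.2,0.23],
    [0,0,0,0,12.9,-0.2,0.23],
    [0,0,0,0,13.5,-0.2,0.23],
    [0,0,0,0,13.8,-0.2,0.23]
  ]
}}

```text
time: 4.05
position: [0.5883, -0.0472, 0.0062]
tool_rot: [2.221, 2.221, -0.0]
ft_force: [0.2, -0.8, 1.0]
grip_width: 0.233
grip_force: 0.1
```

Request:
{"fn": "carry_out", "kwargs": {
  "steps": [
    [0,0,0,0,-1.5,0,0.23],
    [0,0,0,0,-1.5,4,0.23],
    [0,0,90,-3.5,0,6,0.23],
    [0,0,90,-3.5,0,6,0.23],
    [0,0,90,-3.5,0,6,0.23],
    [0,0,90,-3.5,0,6,0.23],
    [0,0,90,-3.5,0,6,0.23],
    [0,0,90,-3.5,0,6,0.23],
    [0,0,90,-3.5,0,6,0.23],
    [0,0,90,-3.5,0,6,0.23],
    [0,0,90,-3.5,0,6,0.23],
    [0,0,90,-3.5,0,6,0.23]
  ]
}}

```text
time: 5.25
position: [0.5531, -0.0503, 0.0662]
tool_rot: [0.106, 3.14, -0.001]
ft_force: [0.1, -0.8, -0.2]
grip_width: 0.228
grip_force: 0.0
```

```bash
python3 - <<'E'
from h import *
s=ctrl.get_state();print(s['position'],s['tool_rot'])
d=snap('top','top2'); snap('scene','scene2')
a=cv2.resize(d['pixels'][170:300,220:420,::-1],(600,390)); b=cv2.imread('pics/scene2.png')[140:370,190:450]
b=cv2.resize(b,(600,531))[:210*2]
cv2.imwrite('pics/t2c.png',np.vstack([a[:,:],b])[:,:][:810:,:]);v=cv2.imread('pics/t2c.png');cv2.imwrite('pics/t2c.png',cv2.resize(v,(444,600)))
E
```

```text
[ 0.55305536 -0.05032596  0.06622521] [ 1.06392112e-01  3.13975391e+00 -1.19117755e-03]
```

View pics/t2c.png

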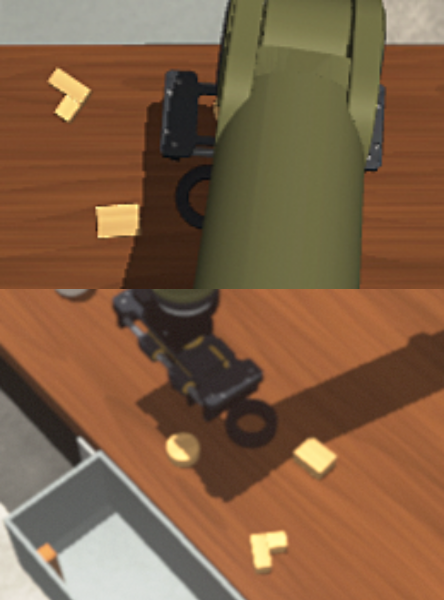

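Lower half: the disc is now at scene pixel ≈(297,233), inside the box's span; the tape has not moved.

```bash
python3 - <<'E'
from h import *
print(p2w('scene2',[[297,233],[248,238]],.018).round(3))
im=cv2.imread('pics/scene2.png');hsv=cv2.cvtColor(im,cv2.COLOR_BGR2HSV)
m=((hsv[...,2]>130)&(hsv[...,1]>60)&(hsv[...,0]<35)&(hsv[...,0]>14)).astype(np.uint8);m[:,:260]=0
for c in cv2.findContours(m,0,1)[0]:
    if cv2.contourArea(c)>60: (u,v),_=cv2.minEnclosingCircle(c);print(u,v,p2w('scene2',[[u,v]],.014))
E
```

```text
[[ 0.59  -0.016]
 [ 0.675 -0.074]]
505.5 332.5 [[0.43409178 0.41457071]]
347.4417419433594 293.1116638183594 [[0.60434583 0.15533264]]
373.71337890625 237.87579345703125 [[0.47516943 0.09701128]]
295.8636474609375 233.27272033691406 [[ 0.59075205 -0.01902875]]
464.5 102.5 [[ 0.03991844 -0.03581692]]
599.0 28.5 [[-0.42744926  0.02046255]]
550.5 8.20588207244873 [[-0.39886699 -0.1150089 ]]
491.5 4.5 [[-0.29141879 -0.23110954]]
307.2413024902344 22.027524948120117 [[ 0.13449542 -0.51002068]]
```

Request:
{"fn": "carry_out", "kwargs": {
  "steps": [
    [0,0,4,0,3.2,0,0.23],
    [0,0,4,0,3.2,-2,0.23],
    [0,0,4,0,3.2,-4,0.23],
    [0,0,4,0,3.2,-5.5,0.23],
    [0,0,4,0,3.2,-5.9,0.23],
    [0,0,4,0.5,3.2,-5.9,0.23],
    [0,0,4,1.5,3.2,-5.9,0.23],
    [0,0,4,3,3.2,-5.9,0.23],
    [0,0,4,4.5,3.2,-5.9,0.23],
    [0,0,4,6,3.2,-5.9,0.23],
    [0,0,4,7.5,3.2,-5.9,0.23],
    [0,0,4,9,3.2,-5.9,0.23]
  ]
}}

```text
time: 6.55
position: [0.6457, -0.0158, 0.0085]
tool_rot: [0.003, 3.139, 0.0]
ft_force: [0.1, 1.5, -0.2]
grip_width: 0.23
grip_force: 0.0
```

Request:
{"fn": "carry_out", "kwargs": {
  "steps": [
    [0,0,0,1.5,0,0,0.23],
    [0,0,0,2.8,0,0,0.23],
    [0,0,0,3.8,0,0,0.23],
    [0,0,0,3.8,0,0,0.23],
    [0,0,0,3.8,0,5,0.23],
    [0,0,21,-5,-3,6,0.23],
    [0,0,21,-10,-5,6,0.23],
    [0,0,21,-15,-6.5,6,0.23],
    [0,0,21,-20,-8,6,0.23],
    [0,0,21,-21.5,-8.1,6,0.23],
    [0,0,21,-21.5,-8.1,6,0.23],
    [0,0,21,-21.5,-8.1,6,0.23]
  ]
}}

```text
time: 7.75
position: [0.4256, -0.0973, 0.0674]
tool_rot: [-0.566, 3.09, 0.003]
ft_force: [0.6, 0.8, 1.1]
grip_width: 0.228
grip_force: 0.0
```

```bash
python3 - <<'E'
from h import *
s=ctrl.get_state();print(s['position'],s['tool_rot'])
a=snap('top','top3')['pixels'][110:300,200:420,::-1]; b=snap('scene','scene3')['pixels'][140:430,180:450,::-1]
cv2.imwrite('pics/t3c.png',np.hstack([cv2.resize(a,(420,363)),cv2.resize(b,(338,363))]))
E
```

```text
[ 0.42560191 -0.09734436  0.06739097] [-5.66367750e-01  3.09004454e+00  2.79667103e-03]
```

View pics/t3c.png

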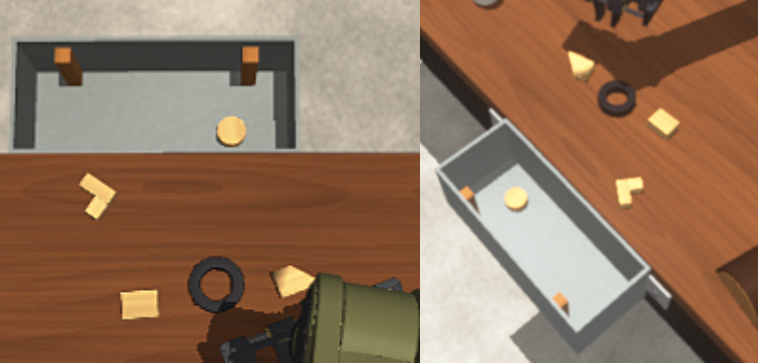

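The disc lies in the box, right of its middle. The mitre is next, pushed along a 21° diagonal.

Request:
{"fn": "carry_out", "kwargs": {
  "steps": [
    [0,0,0,3.7,-0.3,0,0.23],
    [0,0,0,3.7,-0.3,-2.5,0.23],
    [0,0,0,3.7,-0.3,-5,0.23],
    [0,0,0,3.7,-0.3,-6,0.23],
    [0,0,0,3.7,-0.3,-6,0.23],
    [0,0,0,4.6,0.1,-6,0.23],
    [0,0,0,5.5,0.4,-6,0.23],
    [0,0,0,6.4,0.8,-6,0.23],
    [0,0,0,7.8,1.4,-6,0.23],
    [0,0,0,9.2,1.9,-6,0.23],
    [0,0,0,10.6,2.5,-6,0.23],
    [0,0,0,12,3,-6,0.23]
  ]
}}

```text
time: 9.05
position: [0.5502, -0.0657, 0.008]
tool_rot: [-0.572, 3.087, 0.0]
ft_force: [-0.9, 0.2, 0.5]
grip_width: 0.226
grip_force: 0.1
```

Request:
{"fn": "carry_out", "kwargs": {
  "steps": [
    [0,0,0,1.4,0.55,0,0.23],
    [0,0,0,2.8,1.1,0,0.23],
    [0,0,0,4.2,1.65,0,0.23],
    [0,0,0,5.6,2.2,0,0.23],
    [0,0,0,7,2.75,0,0.23],
    [0,0,0,8.4,3.3,0,0.23],
    [0,0,0,9.8,3.85,0,0.23],
    [0,0,0,11.2,4.4,0,0.23],
    [0,0,0,12.6,4.95,0,0.23],
    [0,0,0,13.8,5.4,0,0.23],
    [0,0,0,14,5.5,0,0.23],
    [0,0,0,14,5.5,5,0.23]
  ]
}}

```text
time: 10.25
position: [0.6829, -0.0104, 0.05]
tool_rot: [0.57, -3.075, -0.004]
ft_force: [0.1, -0.1, -2.0]
grip_width: 0.229
grip_force: 0.0
```

Request:
{"fn": "carry_out", "kwargs": {
  "steps": [
    [0,0,0,-1,2,1.5,0.23],
    [0,0,-21,-13.4,15.8,1.5,0.23],
    [0,0,-21,-13.4,15.8,1.5,0.23],
    [0,0,-21,-13.4,15.8,1.5,0.23],
    [0,0,-21,-13.4,15.8,1.5,0.23],
    [0,0,-21,-13.4,15.8,1.5,0.23],
    [0,0,-21,-13.4,15.8,1.5,0.23],
    [0,0,-21,-13.4,15.8,1.5,0.23]
  ]
}}

```text
time: 11.05
position: [0.5552, 0.145, 0.0727]
tool_rot: [0.004, 3.14, -0.001]
ft_force: [0.2, 0.3, 0.1]
grip_width: 0.228
grip_force: 0.0
```

```bash
python3 - <<'E'
from h import *
s=ctrl.get_state();print(s['position'],s['tool_rot'])
a=snap('top','top4')['pixels'][110:300,200:420,::-1]; b=snap('scene','scene4')['pixels'][140:430,180:450,::-1]
cv2.imwrite('pics/t4c.png',np.hstack([cv2.resize(a,(420,363)),cv2.resize(b,(338,363))]))
E
```

```text
[0.55522564 0.1450229  0.07274106] [ 4.28509333e-03  3.14028026e+00 -5.70543883e-04]
```

View pics/t4c.png

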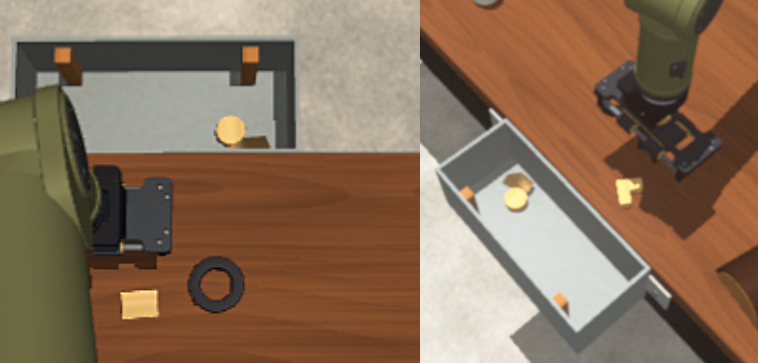

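The mitre is in the box beside the disc, and the tape has not moved. Next is the ell.

Request:
{"fn": "carry_out", "kwargs": {
  "steps": [
    [0,0,0,-0.4,0.2,-2.5,0.23],
    [0,0,0,-0.4,0.2,-5,0.23],
    [0,0,0,-0.4,0.2,-6.5,0.23],
    [0,0,0,-0.4,0.2,-6.5,0.23],
    [0,0,0,0.3,0.2,-6.5,0.23],
    [0,0,0,1,0.2,-6.5,0.23],
    [0,0,0,2,0.2,-6.5,0.23],
    [0,0,0,3.3,0.2,-6.5,0.23],
    [0,0,0,4.6,0.2,-6.5,0.23],
    [0,0,0,5.9,0.2,-6.5,0.23],
    [0,0,0,7.3,0.2,-6.5,0.23],
    [0,0,0,8.7,0.2,-6.5,0.23]
  ]
}}

```text
time: 12.35
position: [0.6432, 0.1484, 0.0082]
tool_rot: [0.002, 3.14, 0.001]
ft_force: [-0.6, -0.6, -1.2]
grip_width: 0.228
grip_force: 0.1
```

Request:
{"fn": "carry_out", "kwargs": {
  "steps": [
    [0,0,0,1.4,0,0,0.23],
    [0,0,0,2.7,0,0,0.23],
    [0,0,0,3.9,0,0,0.23],
    [0,0,0,4.2,0,0,0.23],
    [0,0,0,4.2,0,5,0.23],
    [0,0,0,0,-4,6.5,0.23],
    [0,0,0,-5,-5,6.5,0.23],
    [0,0,0,-10,-5,6.5,0.23],
    [0,0,0,-15,-5,6.5,0.23],
    [0,0,0,-20,-5,6.5,0.23],
    [0,0,0,-20.5,-5,6.5,0.23],
    [0,0,0,-20.5,-5,6.5,0.23]
  ]
}}

```text
time: 13.55
position: [0.4343, 0.0986, 0.0727]
tool_rot: [0.0, -3.141, -0.003]
ft_force: [1.1, -0.0, -0.2]
grip_width: 0.231
grip_force: 0.0
```

```bash
python3 - <<'E'
from h import *
s=ctrl.get_state();print(s['position'],s['tool_rot'])
a=snap('top','top5')['pixels'][110:300,200:420,::-1]; b=snap('scene','scene5')['pixels'][140:430,180:450,::-1]
cv2.imwrite('pics/t5c.png',np.hstack([cv2.resize(a,(420,363)),cv2.resize(b,(338,363))]))
E
```

```text
[0.43428397 0.09864814 0.07266596] [ 2.66792608e-04 -3.14136100e+00 -2.75712195e-03]
```

View pics/t5c.png

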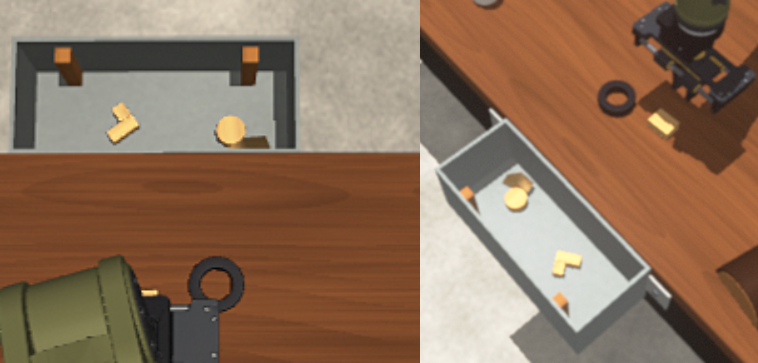

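The ell is in the box, and only the block is left. The fingers are behind it at x = 0.434, y = 0.098.

Request:
{"fn": "carry_out", "kwargs": {
  "steps": [
    [0,0,0,0.2,0,-2.5,0.23],
    [0,0,0,0.2,0,-5,0.23],
    [0,0,0,0.2,0,-6.5,0.23],
    [0,0,0,0.2,0,-6.5,0.23],
    [0,0,0,1,0,-6.5,0.23],
    [0,0,0,2,0,-6.5,0.23],
    [0,0,0,3.3,0,-6.5,0.23],
    [0,0,0,4.8,0,-6.5,0.23],
    [0,0,0,6.3,0,-6.5,0.23],
    [0,0,0,7.8,0,-6.5,0.23],
    [0,0,0,9.3,0,-6.5,0.23],
    [0,0,0,10.8,0,-6.5,0.23]
  ]
}}

```text
time: 14.85
position: [0.5467, 0.0984, 0.008]
tool_rot: [0.002, 3.14, 0.001]
ft_force: [-0.7, 0.4, 0.2]
grip_width: 0.23
grip_force: 0.1
```

Request:
{"fn": "carry_out", "kwargs": {
  "steps": [
    [0,0,0,1.5,0,0,0.23],
    [0,0,0,3,0,0,0.23],
    [0,0,0,4.5,0,0,0.23],
    [0,0,0,6,0,0,0.23],
    [0,0,0,7.5,0,0,0.23],
    [0,0,0,9,0,0,0.23],
    [0,0,0,10.5,0,0,0.23],
    [0,0,0,12,0,0,0.23],
    [0,0,0,13.5,0,0,0.23],
    [0,0,0,14.3,0,0,0.23],
    [0,0,0,14.3,0,0,0.23],
    [0,0,0,14.3,0,5,0.23]
  ]
}}

```text
time: 16.05
position: [0.6813, 0.0977, 0.0497]
tool_rot: [-0.002, -3.127, 0.005]
ft_force: [-0.6, 1.2, -0.8]
grip_width: 0.231
grip_force: 0.0
```

Request:
{"fn": "carry_out", "kwargs": {
  "steps": [
    [0,0,0,-4,0,5,0.23],
    [0,0,0,-8,0,10,0.23],
    [0,0,0,-13,0,12,0.23],
    [0,0,0,-18,0,12,0.23],
    [0,0,0,-21,0,12,0.23],
    [0,0,0,-21,0,12,0.23],
    [0,0,0,-21,0,12,0.23]
  ]
}}

```text
time: 16.75
position: [0.4762, 0.0987, 0.178]
tool_rot: [-0.0, 3.14, 0.003]
ft_force: [1.6, 0.3, 0.3]
grip_width: 0.229
grip_force: 0.0
```

```bash
python3 - <<'E'
from h import *
s=ctrl.get_state();print(s['position'],s['time'])
a=snap('top','top6')['pixels'][100:360,80:560,::-1]; b=snap('scene','scene6')['pixels'][:,:,::-1]
cv2.imwrite('pics/t6c.png',np.hstack([cv2.resize(a,(480,260)),cv2.resize(b,(320,260))]))
E
```

```text
[0.47615935 0.09868221 0.17801134] 16.75
```

View pics/t6c.png

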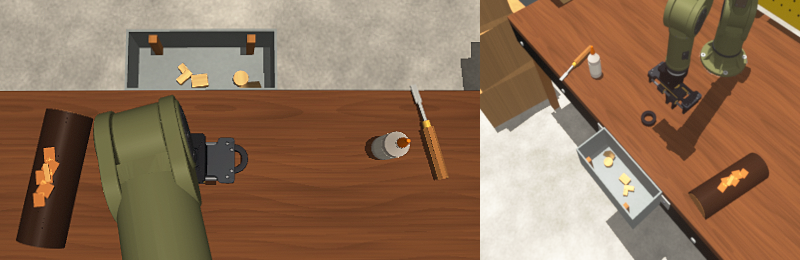

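All four offcuts are in the box. The tape, gouge, bottle and log are where they were, and the arm is clear of everything.

```bash
python3 -c "
from bench import ctrl
print(ctrl.close_job())"
```

```text
the job is handed in; nothing more can be done
None
```

All four offcuts were swept over the far edge into the scrap box, the tape roll, gouge, glue bottle and log look unmoved in the last pictures, and the job was handed in at about 17 s; no verdict was returned.

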